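Show which snap anvil goes back where

ROBOT

A 6-joint arm with a two-finger parallel gripper is mounted at the origin on a cart in front of the work surface, level with it; the furniture and walls round the work are solid. World frame = base frame: x ahead of the robot, y to its left, z up, the work surface at z = 0. Lengths are in mm, angles in rad, forces in N, time in s.
With the tool pointing down it reaches from about 300 to 850 mm from the base axis. Payload 5.4 kg.
Tool frame: the origin (TCP) lies on the centre line of the jaws, within the pads' length; the fingertips stand 14 mm ahead of it and the grasp point (between the pads) lies 5 mm behind it; z points along the fingers, y is the line along which they close (so a half turn about z gives the same grasp; the last joint's range is limited). The gripper opens to 85 mm and grips with 20 to 120 N. Pads are 22 mm wide; open, the fingers measure 114 mm over their backs; the gripper's body (76 mm by 85 mm) begins 54 mm behind the grasp point. The pads swing forward as they close: fully open they stand 13 mm farther back than shut.
Start: joints at [-1.531, 0.158, 1.597, -0, 1.386, -0.21], TCP at [142.123, -557.142, 245.299] pointing down, gripper open.
Joint ranges: [-2.91, 2.91], [-0.94, 2.29], [0.18, 2.7], [-1.29, 4.43], [0.17, 2.64], [-3, 3]. Speed limits (rad/s): [2.57, 2.57, 3.14, 3.14, 3.14, 3.14].

INTERFACE

Orientations are given as [roll, pitch, yaw] about the fixed x, y, z axes, in that order (R = Rz(yaw) Ry(pitch) Rx(roll)).
In Python, from cell import robot, cams, job gives the robot as it stands.
- The arm moves only by the shell command python3 -m inch 'ROWS'. ROWS is JSON, a list of rows, each an object of numbers: "tx", "ty", "tz": the shift along the tool's x, y, z in m; "ax", "ay", "az": the turn, a rotation vector about the tool's x, y, z in degrees; "hand": the gripper's target within -1 to 1 (shut at 1, half-way at 0, fully open at -1). A call has 1 to 20 rows; each row is the pose to reach, as a shift and turn from the pose commanded when the call began, along the tool's axes at that moment; what a row does not reach only later rows make up. A row lasts 1/12 s, in which the tool goes at most 41.7 mm and 7.16 degrees, less where a joint would pass 70% of its speed; a pose out of reach is approached as far as the arm can. A call with a gripper value outside its range is refused whole. The fingers move at their own pace and stop on an object; the grip force is fixed at half the most. Time passes only in rows, so rows that repeat a pose let the fingers close. It gives the time, the measured TCP pose, the force, the opening and the grip force at its end, in the units of the state.
- robot.get_state(): the state, without advancing time (a new reading comes with each control period).
- cams.get_image(name): name is "scene" or "side" or "wrist"; returns the picture (384x512x3 uint8, red, green, blue); there is no depth.
- cams.camera_model(name): a dict with "fx", "fy", "cx", "cy" (pixels), "R" (3x3) and "t" (3): a world point X has camera coordinates R X + t. Camera axes: x right, y down, z forward; pixel columns grow to the right and rows downward; lengths in mm; the calibration is good to about 2 mm. A picture is of the moment at which its call begins: read the wrist's pose just before it. camera_model takes no time and is no camera call; for the wrist camera it gives the pose at the moment of the call.
- job.close_job(): hands the job in; it is judged then, once.
The state is a dict: "time_s": time; "joint_pos": joint angles; "qd": joint speeds; "tau": joint torques, N m; "tool_pos": TCP position; "tcp_rot": TCP orientation; "wrist_force": force on the tool from outside, world axes, zero at the start; "wrist_torque": the same for the moment, N m; "gripper_width": finger opening in mm; "grasp_force": force on a finger pad.
Only numpy, scipy, OpenCV 4.12 (cv2) and the standard library are available. Lean on these libraries where they do the work, as an engineer would, in place of code of your own. Each camera call takes 0.05 s, during which the arm holds its last target. There are 200 camera calls.

TASK

Show a helper what has to be put away, without picking anything up: with a fingertip on the raised batten, push the sliding lid of the wooden die case fully open, to its stop. Then point down at the snap anvil that was left out on the table, holding the fingertips about 2 cm above it for two seconds, and after that point in the same way at the empty pocket it belongs in. Touch none of the anvils or the other small things on the table; and so that nobody mistakes the place, once the lid is open do not come down low over any of the five anvils in the case.

Things in the scene. Friction and masses are not known exactly. Their poses are not given: they have to be found in the camera images.
- die_case: Wooden slide-lid case, fixed, 116 x 170 x 39 mm high. Origin: centre of its underside; z up, y along the 170 mm length. Inside, six round pockets at x = -22, +22 and y = -44, 0, +44 mm of this frame, in a block with its top 20 mm above the table. Five hold an anvil; which one is empty varies. The two long sides end in lips 10 mm wide, 39 mm high; the end at -y is low (27 mm) and lets the lid out.
- lid (a joint): Travel of the lid in m: 0 closed, 0.14 fully open at its stop; starts at 0 to 0.03. It slides along the case's -y axis, stays where it is left and takes about 1.5 N at 50 mm/s. A 5 mm board, 104 x 162 mm, upper face 32.5 mm above the table. Fully open it sticks out 140 mm past the low end and uncovers all pockets.
- lid_batten (a point): Centre of the top of the batten, a dark wood finger strip across the lid near its leading end: 70 mm long (along the case's x), 12 mm thick (along y), 13 mm high above the lid, so its top is 45.5 mm above the table. It moves with the lid; pushed on its inner (+y) side it opens the lid.
- stray_top (a point): Centre of the top face of the loose snap anvil that was left out on the table: a dark steel disc 26 mm across and 11 mm high with a shallow hollow in its top, standing on the table (this point 11 mm above it). z up.
- stray_anvil: The same loose anvil; origin at the centre of its underside.
- vacant_pocket (a point): Centre of the mouth of the empty pocket, level with the block's top, 20 mm above the table; 29 mm across, 8 mm deep, bare pale wood at the bottom. z up.
- anvil_0_top (a point): Centre of the top face of an anvil in its pocket (23 mm above the table); 26 mm across.
- anvil_1_top (a point): Centre of the top face of an anvil in its pocket (23 mm above the table); 26 mm across.
- anvil_2_top (a point): Centre of the top face of an anvil in its pocket (23 mm above the table); 26 mm across.
- anvil_3_top (a point): Centre of the top face of an anvil in its pocket (23 mm above the table); 26 mm across.
- anvil_4_top (a point): Centre of the top face of an anvil in its pocket (23 mm above the table); 26 mm across.
- anvil_0: That anvil in the case; origin at the centre of its underside, 12 mm above the table.
- anvil_1: That anvil in the case; origin at the centre of its underside, 12 mm above the table.
- anvil_2: That anvil in the case; origin at the centre of its underside, 12 mm above the table.
- anvil_3: That anvil in the case; origin at the centre of its underside, 12 mm above the table.
- anvil_4: That anvil in the case; origin at the centre of its underside, 12 mm above the table.
- bobbin: Flanged wooden thread bobbin standing on the table, 40 mm across, 18 mm high; leave alone. Origin at its underside.
- wax_puck: Yellow-brown puck of beeswax on the table, 48 mm across, 16 mm high; leave alone. Origin at its underside.
- balm: Flat round balm tin on the table, 67 mm across, 20 mm high; leave alone. Origin at its underside.
Mind the look-alikes: they are no part of the job. What is shaped like the stray_anvil but yellow is not meant.

How it is judged (in metres and radians):
On the way, in this order (a step that is already met when the one before it is completed fails the run):
1. the lid is pushed fully open (130 of its 140 mm or more) (value of joint lid above 0.13 m), for 0.1 s.
2. the fingertips point at the stray anvil from just above it, without contact, for at least 1.5 s (horizontal distance between the grasp point and stray_top below 0.015 m and z of the grasp point in the frame of stray_top between 0.018 and 0.065 m and contact force between each of the fingers, the arm and stray_anvil below 0.3 N), for 1.5 s.
3. the fingertips point at the empty pocket from just above it, without contact, for at least 1.5 s (horizontal distance between the grasp point and vacant_pocket below 0.015 m and z of the grasp point in the frame of vacant_pocket between 0.018 and 0.065 m and contact force between each of the fingers, the arm and die_case below 0.3 N), for 1.5 s.
At the end, for the whole second after the job is handed in: The lid is open by at least 130 of its 140 mm and still; the stray anvil, the five anvils in the case and the bobbin, wax and tin are within 8 mm of where they began and at rest. While pointing, the grasp point was within 15 mm sideways of the target and 18 to 65 mm above it (value of joint lid above 0.13 m and velocity of joint lid between -0.01 and 0.01 m/s and distance of each of anvil_0, anvil_1, anvil_2, anvil_3, anvil_4, stray_anvil, bobbin, wax_puck, balm from where it was at the start of the episode below 0.008 m and linear speed of each of anvil_0, anvil_1, anvil_2, anvil_3, anvil_4, stray_anvil, bobbin, wax_puck, balm below 0.02 m/s); the robot touches nothing.
It fails at once if an anvil (stray or in the case) is touched (contact force between any of the fingers, the arm and anvil_0 above 0.4 N or contact force between any of the fingers, the arm and anvil_1 above 0.4 N or contact force between any of the fingers, the arm and anvil_2 above 0.4 N or contact force between any of the fingers, the arm and anvil_3 above 0.4 N or contact force between any of the fingers, the arm and anvil_4 above 0.4 N or contact force between any of the fingers, the arm and stray_anvil above 0.4 N).
It fails at once if an anvil is lifted or shifted by more than 8 mm (distance of any of anvil_0, anvil_1, anvil_2, anvil_3, anvil_4, stray_anvil from where it was at the start of the episode above 0.008 m).
It fails at once if the bobbin, wax or balm tin is touched or shifted (contact force between any of the fingers, the arm and bobbin above 0.4 N or contact force between any of the fingers, the arm and wax_puck above 0.4 N or contact force between any of the fingers, the arm and balm above 0.4 N or distance of any of bobbin, wax_puck, balm from where it was at the start of the episode above 0.008 m).
It fails at once if with the lid open, the fingertips come down to pointing height over an anvil in the case (value of joint lid above 0.13 m and ((horizontal distance between the grasp point and anvil_0_top below 0.012 m and z of the grasp point in the frame of anvil_0_top below 0.055 m) or (horizontal distance between the grasp point and anvil_1_top below 0.012 m and z of the grasp point in the frame of anvil_1_top below 0.055 m) or (horizontal distance between the grasp point and anvil_2_top below 0.012 m and z of the grasp point in the frame of anvil_2_top below 0.055 m) or (horizontal distance between the grasp point and anvil_3_top below 0.012 m and z of the grasp point in the frame of anvil_3_top below 0.055 m) or (horizontal distance between the grasp point and anvil_4_top below 0.012 m and z of the grasp point in the frame of anvil_4_top below 0.055 m))).
It also fails if it takes over 58 s, if anything falls off the work surface, if the arm or the gripper's body presses on something with over 40 N, if the wrist force passes 120 N, or if a joint passes its speed limit or range.

## Working session

There is one attempt and no reset: what is moved stays moved. The work goes in short steps, Python scripts to look and compute and a shell command to move; the robot and the scene stay as the last step left them, time stands still between calls to the robot, and variables do not carry over. Pictures are saved under pics/ and viewed, at most 10 in all, crops included, and the job is handed in when it is done.

```bash
mkdir -p pics
cat > h.py <<'E'
import numpy as np, cv2
from cell import robot, cams, job
def snap(n,f):
    m=cams.camera_model(n); im=cams.get_image(n); cv2.imwrite('pics/'+f,cv2.cvtColor(im,cv2.COLOR_RGB2BGR)); return im,m
def ray(m,u,v,z):
    R=np.array(m['R']);t=np.array(m['t']);c=-R.T@t
    d=R.T@np.array([(u-m['cx'])/m['fx'],(v-m['cy'])/m['fy'],1]); return c+d*(z-c[2])/d[2]
def proj(m,X):
    p=np.array(m['R'])@np.array(X)+np.array(m['t']); return p[0]/p[2]*m['fx']+m['cx'],p[1]/p[2]*m['fy']+m['cy']
E
python3 - <<'E'
from h import *
for n in ['scene','side','wrist']:
    im,m=snap(n,n+'0.png'); c=-np.array(m['R']).T@np.array(m['t']); print(n,c.round(),np.array(m['R'])[2].round(2),m['fx'])
print(robot.get_state())
E
```

```text
scene [ 15. 754. 612.] [ 0.55 -0.61 -0.57] 416.27909318049103
side [ 463. -728.  443.] [ 0.06  0.92 -0.39] 390.1189819938952
wrist [ 222. -536.  373.] [-0.31 -0.08 -0.95] 272.2320359760943
{'time_s': 0.15, 'joint_pos': array([-1.53108584e+00,  1.58914471e-01,  1.59794033e+00, -1.68170051e-05,
        1.38617782e+00, -2.10072549e-01]), 'qd': array([-2.54876827e-04, -2.36183591e-03, -4.70172802e-03,  5.24053473e-05,
        4.57462897e-04, -1.38114479e-03]), 'tau': array([ 1.05479638e-03, -3.96374702e+01, -3.31785607e+01, -1.53180713e-04,
        5.42849026e-03, -7.25969471e-06]), 'tool_pos': array([ 142.10869855, -556.71169631,  244.53865627]), 'tcp_rot': array([-3.14018090e+00, -2.84113306e-04,  2.49785935e-01]), 'wrist_force': array([-0.01742245,  0.11565261, -0.06932012]), 'wrist_torque': array([-0.04146545,  0.01578962, -0.01955409]), 'grasp_force': 0.0, 'gripper_width': 85.28731093112495}
```

View pics/scene0.png

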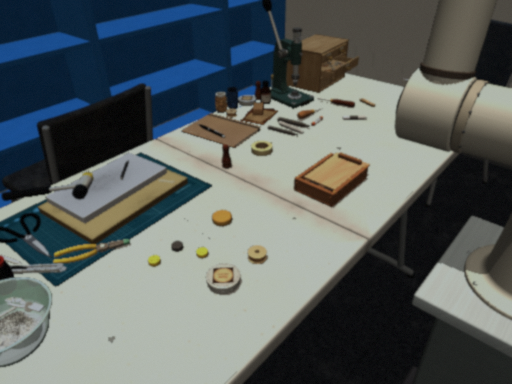

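View pics/side0.png

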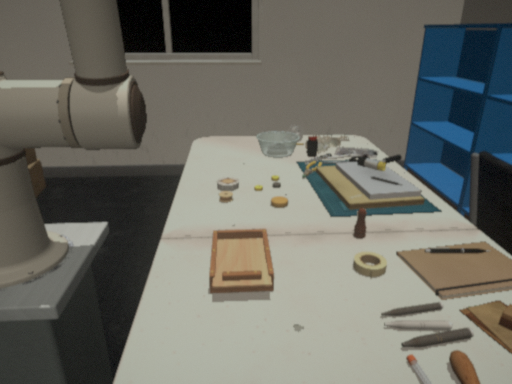

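The scene view shows the dark disc at (177,245) and its yellow look-alikes at (154,260) and (202,252). The wax is at (222,217), the bobbin at (257,253), the tin at (223,277) and the case at (332,177). In the side view the batten is near (242,275), so the lid opens toward world -y. I choose the dark disc, and next check it in a close crop while measuring.

Run:
```python
from h import *
S=cv2.imread('pics/scene0.png');D=cv2.imread('pics/side0.png')
ms=cams.camera_model('scene');md=cams.camera_model('side')
a=cv2.resize(S[205:295,140:275],None,fx=4,fy=4,interpolation=3)
b=cv2.resize(D[220:300,195:285],None,fx=4,fy=4,interpolation=3)
h=max(a.shape[0],b.shape[0]);P=lambda x:cv2.copyMakeBorder(x,0,h-x.shape[0],0,0,0)
o=np.hstack([P(a),P(b)]);o=cv2.resize(o,None,fx=800/o.shape[1],fy=800/o.shape[1]);cv2.imwrite('pics/crop1.png',o)
for n,im,m,bx in(('scene',S,ms,(165,232,190,256)),('side',D,md,(268,180,288,192))):
    x0,y0,x1,y1=bx;g=im[y0:y1,x0:x1].max(2);k=(g<110).astype(np.uint8)
    _,l,st,c=cv2.connectedComponentsWithStats(k);i=1+st[1:,4].argmax();u,v=c[i]+[x0,y0];print(n,st[i],u,v,ray(m,u,v,5.5).round(1))
for n,(u,v),z in(('wax',(222,216),10),('bob',(257,253),10),('balm',(223,276),12),('y1',(154,260),5),('y2',(202,252),5)):print(n,ray(ms,u,v,z).round())
for n,(u,v),z in(('side wax',(279.5,201),10),('bob',(226,196),10),('balm',(228,184),12)):print(n,ray(md,u,v,z).round())
# case: wood hue mask
for n,im,m,(x0,y0,x1,y1) in(('scene',S,ms,(285,140,380,210)),('side',D,md,(200,220,285,300))):
    hsv=cv2.cvtColor(im[y0:y1,x0:x1],cv2.COLOR_BGR2HSV);k=(hsv[...,1]>90).astype(np.uint8)
    c=max(cv2.findContours(k,0,2)[0],key=cv2.contourArea);q=cv2.approxPolyDP(c,3,True)[:,0]+[x0,y0];print(n,q.tolist())
    for p in q: print(p,ray(m,*p,39).round(),ray(m,*p,0).round())
```

```text
scene [  7   9  11  11 100] 177.04 246.1 [592.7 364.4   5.5]
side [ 5  3  7  5 29] 276.13793103448273 185.0 [592.4 356.1   5.5]
wax [588. 230.  10.]
bob [443. 273.  10.]
balm [450. 367.  12.]
y1 [597. 423.   5.]
y2 [538. 342.   5.]
side wax [587. 229.  10.]
bob [443. 271.  10.]
balm [448. 356.  12.]
scene [[368, 164], [342, 153], [331, 153], [298, 175], [295, 189], [333, 205], [365, 177]]
[368 164] [ 421. -152.   39.] [ 449. -214.    0.]
[342 153] [ 505. -160.   39.] [ 539. -222.    0.]
[331 153] [ 529. -141.   39.] [ 564. -202.    0.]
[298 175] [532.  10.  39.] [567. -41.   0.]
[295 189] [499.  66.  39.] [532.  19.   0.]
[333 205] [394.  62.  39.] [419.  15.   0.]
[365 177] [396. -90.  39.] [ 422. -148.    0.]
side [[264, 229], [214, 231], [211, 291], [272, 289]]
[264 229] [528.  19.  39.] [534.  91.   0.]
[214 231] [420.  17.  39.] [416.  89.   0.]
[211 291] [ 422. -191.   39.] [ 418. -139.    0.]
[272 289] [ 524. -192.   39.] [ 530. -140.    0.]
```

View pics/crop1.png

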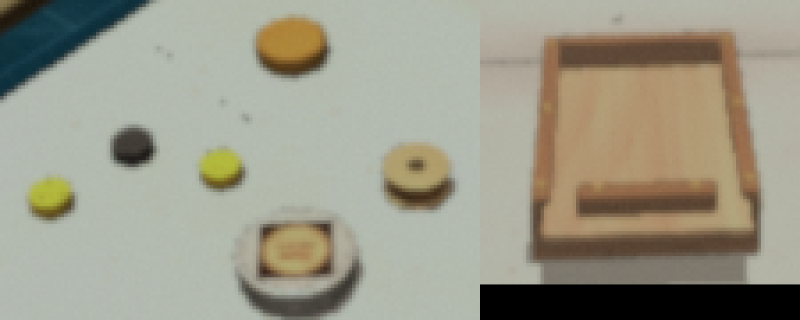

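The crop confirms the choice: a dark steel disc at (132,147) between two yellow look-alikes, at about (592, 360). The case lid is partly open and the batten is at crop (647,190). Now I measure the batten and the case axes.

Run:
```python
from h import *
md=cams.camera_model('side');ms=cams.camera_model('scene')
C=lambda x,y:(195+(x-480)/3.556,220+y/3.556)
for n,p,z in(('bat inner L',(578,183),45.5),('bat inner R',(716,181),45.5),('bat outer L',(578,198),45.5),('bat outer R',(716,195),45.5),
 ('farL',(546,37),39),('farR',(735,33),39),('lid far L',(560,67),32.5),('lid far R',(722,64),32.5),('lip near L',(533,200),39),('lip near R',(758,195),39)):
    print(n,ray(md,*C(*p),z).round(1))
print('press',ray(ms,290,102,0).round(),ray(ms,226,165,0).round())
```

```text
bat inner L [ 441.  -145.1   45.5]
bat inner R [ 509.5 -147.7   45.5]
bat outer L [ 441.2 -157.8   45.5]
bat outer R [ 508.6 -159.5   45.5]
farL [418.8  19.5  39. ]
farR [533.7  17.6  39. ]
lid far L [427.7  -6.1  32.5]
lid far R [523.7  -8.4  32.5]
lip near L [ 418.7 -148.8   39. ]
lip near R [ 530.3 -151.6   39. ]
press [ 891. -433.    0.] [756.  46.   0.]
```

```bash
python3 -m inch '[{"tx":0.02,"ty":-0.016,"tz":0,"az":4,"hand":1},{"tx":0.045,"ty":-0.037,"az":8,"hand":1},{"tx":0.075,"ty":-0.061,"az":12,"hand":1},{"tx":0.105,"ty":-0.086,"az":15.5,"hand":1},{"tx":0.135,"ty":-0.110,"az":15.5,"hand":1},{"tx":0.165,"ty":-0.135,"az":15.5,"hand":1},{"tx":0.195,"ty":-0.159,"az":15.5,"hand":1},{"tx":0.225,"ty":-0.184,"az":15.5,"hand":1},{"tx":0.255,"ty":-0.208,"az":15.5,"hand":1},{"tx":0.285,"ty":-0.233,"az":15.5,"hand":1},{"tx":0.315,"ty":-0.257,"az":15.5,"hand":1},{"tx":0.345,"ty":-0.282,"az":15.5,"hand":1},{"tx":0.375,"ty":-0.306,"tz":0.01,"az":15.5,"hand":1},{"tx":0.4,"ty":-0.327,"tz":0.03,"az":15.5,"hand":1},{"tx":0.42,"ty":-0.343,"tz":0.055,"az":15.5,"hand":1},{"tx":0.43,"ty":-0.351,"tz":0.08,"az":15.5,"hand":1},{"tx":0.434,"ty":-0.355,"tz":0.095,"az":15.5,"hand":1},{"tx":0.434,"ty":-0.355,"tz":0.095,"az":15.5,"hand":1},{"tx":0.434,"ty":-0.355,"tz":0.095,"az":15.5,"hand":1}]'
python3 - <<'E'
from h import *
im,m=snap('wrist','w1.png');d,ds=snap('side','s1.png')
C=lambda x,y:x
for X in([475,-146,45.5],[475,-159,45.5],[441,-146,45.5],[510,-147,45.5]):print(X,np.round(proj(m,X)))
cv2.imwrite('pics/v1.png',np.hstack([cv2.cvtColor(im,4),cv2.resize(cv2.cvtColor(d,4)[210:306,180:300],(480,384))])[:, :,:])
v=cv2.imread('pics/v1.png');cv2.imwrite('pics/v1.png',cv2.resize(v,(800,int(384*800/v.shape[1]))))
E
```

```text
[475, -146, 45.5] [-174. -387.]
[475, -159, 45.5] [-155. -380.]
[441, -146, 45.5] [-163. -318.]
[510, -147, 45.5] [-185. -466.]invalid input
```

View pics/v1.png

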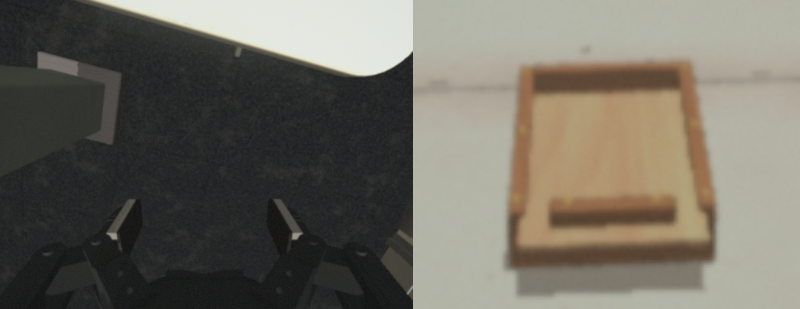

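The move was refused, so the arm is still at the start: the wrist view shows only the floor and a table edge. I'll retry with a single row that has all seven keys.

```bash
python3 -m inch '[{"tx":0.02,"ty":-0.016,"tz":0.0,"ax":0.0,"ay":0.0,"az":4.0,"hand":1.0}]'; python3 -m inch --help | head -20
```

```text
time_s: 0.33
tool_pos: [155.5, -538.6, 245.1]
tcp_rot: [3.14, 0.001, 0.176]
wrist_force: [0.2, 0.5, 0.6]
gripper_width: 75.7
grasp_force: 0.0invalid input: not JSON, or not a number
```

```bash
python3 -m inch '[{"tx":0.03,"ty":-0.028,"tz":0,"ax":0,"ay":0,"az":4,"hand":1},{"tx":0.058,"ty":-0.055,"tz":0,"ax":0,"ay":0,"az":8,"hand":1},{"tx":0.086,"ty":-0.081,"tz":0,"ax":0,"ay":0,"az":11.5,"hand":1},{"tx":0.114,"ty":-0.107,"tz":0,"ax":0,"ay":0,"az":11.5,"hand":1},{"tx":0.142,"ty":-0.134,"tz":0,"ax":0,"ay":0,"az":11.5,"hand":1},{"tx":0.17,"ty":-0.16,"tz":0,"ax":0,"ay":0,"az":11.5,"hand":1},{"tx":0.198,"ty":-0.187,"tz":0,"ax":0,"ay":0,"az":11.5,"hand":1},{"tx":0.226,"ty":-0.213,"tz":0,"ax":0,"ay":0,"az":11.5,"hand":1},{"tx":0.254,"ty":-0.239,"tz":0,"ax":0,"ay":0,"az":11.5,"hand":1},{"tx":0.282,"ty":-0.266,"tz":0,"ax":0,"ay":0,"az":11.5,"hand":1},{"tx":0.31,"ty":-0.292,"tz":0,"ax":0,"ay":0,"az":11.5,"hand":1},{"tx":0.335,"ty":-0.316,"tz":0.015,"ax":0,"ay":0,"az":11.5,"hand":1},{"tx":0.357,"ty":-0.336,"tz":0.035,"ax":0,"ay":0,"az":11.5,"hand":1},{"tx":0.374,"ty":-0.352,"tz":0.06,"ax":0,"ay":0,"az":11.5,"hand":1},{"tx":0.384,"ty":-0.362,"tz":0.08,"ax":0,"ay":0,"az":11.5,"hand":1},{"tx":0.3895,"ty":-0.367,"tz":0.095,"ax":0,"ay":0,"az":11.5,"hand":1},{"tx":0.3895,"ty":-0.367,"tz":0.095,"ax":0,"ay":0,"az":11.5,"hand":1},{"tx":0.3895,"ty":-0.367,"tz":0.095,"ax":0,"ay":0,"az":11.5,"hand":1},{"tx":0.3895,"ty":-0.367,"tz":0.095,"ax":0,"ay":0,"az":11.5,"hand":1}]'
python3 - <<'E'
from h import *
im,m=snap('wrist','w2.png');print(m['fx'])
for X in([441,-146,45.5],[510,-147,45.5],[475,-106,32.5],[419,19,39],[534,17,39]):print(X,np.round(proj(m,X)))
E
```

```text
time_s: 1.92
tool_pos: [475.5, -106.7, 151.4]
tcp_rot: [3.141, -0.001, -0.021]
wrist_force: [-0.9, -0.5, 0.9]
gripper_width: -0.2
grasp_force: 0.0
272.2320359760943
[441, -146, 45.5] [296. 230.]
[510, -147, 45.5] [299. 158.]
[475, -106, 32.5] [253. 193.]
[419, 19, 39] [130. 250.]
[534, 17, 39] [110. 134.]
```

View pics/w2.png

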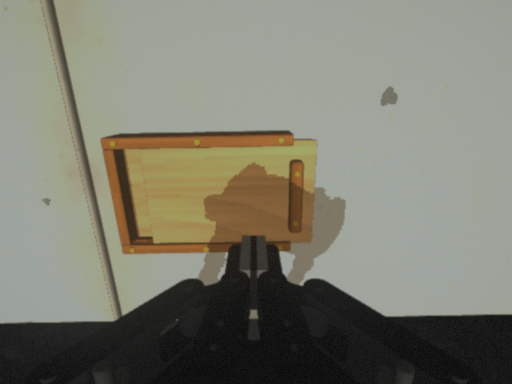

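The wrist view shows the batten's inner edge at column ~290, rows 162–231, within about 6 mm of prediction and centred on the tool. I descend behind it onto the lid's clear zone.

```bash
python3 -m inch '[{"tx":0,"ty":0,"tz":0.02,"ax":0,"ay":0,"az":0,"hand":1},{"tx":0,"ty":0,"tz":0.04,"ax":0,"ay":0,"az":0,"hand":1},{"tx":0,"ty":0,"tz":0.06,"ax":0,"ay":0,"az":0,"hand":1},{"tx":0,"ty":0,"tz":0.078,"ax":0,"ay":0,"az":0,"hand":1},{"tx":0,"ty":0,"tz":0.09,"ax":0,"ay":0,"az":0,"hand":1},{"tx":0,"ty":0,"tz":0.096,"ax":0,"ay":0,"az":0,"hand":1},{"tx":0,"ty":0,"tz":0.098,"ax":0,"ay":0,"az":0,"hand":1},{"tx":0,"ty":0,"tz":0.098,"ax":0,"ay":0,"az":0,"hand":1},{"tx":0,"ty":0,"tz":0.098,"ax":0,"ay":0,"az":0,"hand":1}]'
python3 -m inch '[{"tx":0,"ty":0.004,"tz":0,"ax":0,"ay":0,"az":0,"hand":1},{"tx":0,"ty":0.009,"tz":0,"ax":0,"ay":0,"az":0,"hand":1},{"tx":0,"ty":0.014,"tz":0,"ax":0,"ay":0,"az":0,"hand":1},{"tx":0,"ty":0.018,"tz":0,"ax":0,"ay":0,"az":0,"hand":1},{"tx":0,"ty":0.022,"tz":0,"ax":0,"ay":0,"az":0,"hand":1},{"tx":0,"ty":0.026,"tz":0,"ax":0,"ay":0,"az":0,"hand":1},{"tx":0,"ty":0.03,"tz":0,"ax":0,"ay":0,"az":0,"hand":1},{"tx":0,"ty":0.034,"tz":0,"ax":0,"ay":0,"az":0,"hand":1},{"tx":0,"ty":0.038,"tz":0,"ax":0,"ay":0,"az":0,"hand":1},{"tx":0,"ty":0.042,"tz":0,"ax":0,"ay":0,"az":0,"hand":1},{"tx":0,"ty":0.046,"tz":0,"ax":0,"ay":0,"az":0,"hand":1},{"tx":0,"ty":0.05,"tz":0,"ax":0,"ay":0,"az":0,"hand":1}]'
python3 - <<'E'
from h import *
d,ds=snap('side','s2.png');cv2.imwrite('pics/v2.png',cv2.resize(cv2.cvtColor(d,4)[200:330,150:330],(720,520)))
E
```

```text
time_s: 2.72
tool_pos: [476.0, -106.6, 53.6]
tcp_rot: [3.141, -0.002, -0.021]
wrist_force: [-0.8, -0.4, 0.4]
gripper_width: -0.0
grasp_force: 0.0
time_s: 3.72
tool_pos: [474.1, -156.3, 52.4]
tcp_rot: [3.142, -0.0, -0.021]
wrist_force: [1.8, 2.0, 1.2]
gripper_width: -0.1
grasp_force: 0.8
```

View pics/v2.png

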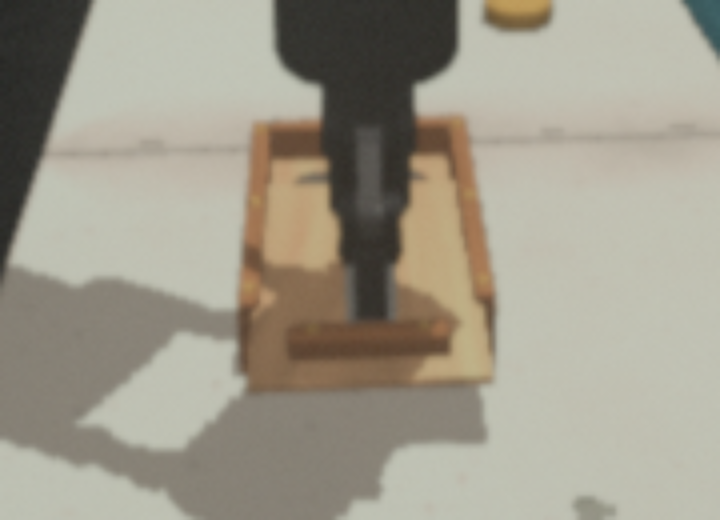

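The fingertips sit on the batten's inner side (370,320 in the crop) and the lid is moving at about 2 N. I continue the push.

```bash
python3 -m inch '[{"tx":0,"ty":0.004,"tz":0,"ax":0,"ay":0,"az":0,"hand":1},{"tx":0,"ty":0.008,"tz":0,"ax":0,"ay":0,"az":0,"hand":1},{"tx":0,"ty":0.012,"tz":0,"ax":0,"ay":0,"az":0,"hand":1},{"tx":0,"ty":0.016,"tz":0,"ax":0,"ay":0,"az":0,"hand":1},{"tx":0,"ty":0.02,"tz":0,"ax":0,"ay":0,"az":0,"hand":1},{"tx":0,"ty":0.024,"tz":0,"ax":0,"ay":0,"az":0,"hand":1},{"tx":0,"ty":0.028,"tz":0,"ax":0,"ay":0,"az":0,"hand":1},{"tx":0,"ty":0.032,"tz":0,"ax":0,"ay":0,"az":0,"hand":1},{"tx":0,"ty":0.036,"tz":0,"ax":0,"ay":0,"az":0,"hand":1},{"tx":0,"ty":0.04,"tz":0,"ax":0,"ay":0,"az":0,"hand":1},{"tx":0,"ty":0.044,"tz":0,"ax":0,"ay":0,"az":0,"hand":1},{"tx":0,"ty":0.048,"tz":0,"ax":0,"ay":0,"az":0,"hand":1},{"tx":0,"ty":0.052,"tz":0,"ax":0,"ay":0,"az":0,"hand":1},{"tx":0,"ty":0.056,"tz":0,"ax":0,"ay":0,"az":0,"hand":1},{"tx":0,"ty":0.06,"tz":0,"ax":0,"ay":0,"az":0,"hand":1},{"tx":0,"ty":0.064,"tz":0,"ax":0,"ay":0,"az":0,"hand":1},{"tx":0,"ty":0.068,"tz":0,"ax":0,"ay":0,"az":0,"hand":1},{"tx":0,"ty":0.072,"tz":0,"ax":0,"ay":0,"az":0,"hand":1},{"tx":0,"ty":0.076,"tz":0,"ax":0,"ay":0,"az":0,"hand":1},{"tx":0,"ty":0.08,"tz":0,"ax":0,"ay":0,"az":0,"hand":1}]'
python3 -m inch '[{"tx":0,"ty":0.004,"tz":0,"ax":0,"ay":0,"az":0,"hand":1},{"tx":0,"ty":0.007,"tz":0,"ax":0,"ay":0,"az":0,"hand":1},{"tx":0,"ty":0.01,"tz":0,"ax":0,"ay":0,"az":0,"hand":1},{"tx":0,"ty":0.012,"tz":0,"ax":0,"ay":0,"az":0,"hand":1}]'
python3 -m inch '[{"tx":0,"ty":0.003,"tz":0,"ax":0,"ay":0,"az":0,"hand":1},{"tx":0,"ty":0.006,"tz":0,"ax":0,"ay":0,"az":0,"hand":1}]'
```

```text
time_s: 5.43
tool_pos: [472.3, -236.2, 52.3]
tcp_rot: [-3.142, 0.0, -0.021]
wrist_force: [1.1, 0.4, -0.1]
gripper_width: 0.0
grasp_force: 0.8
time_s: 5.77
tool_pos: [472.0, -246.9, 52.1]
tcp_rot: [-3.139, 0.0, -0.022]
wrist_force: [2.5, 10.5, 4.6]
gripper_width: -0.2
grasp_force: 5.7
time_s: 5.93
tool_pos: [471.8, -252.0, 52.7]
tcp_rot: [-3.137, 0.002, -0.021]
wrist_force: [3.3, 19.7, 10.7]
gripper_width: 0.3
grasp_force: 14.9
```

Force has risen to 20 N, so this is the stop. I back off, lift, and look.

```bash
python3 -m inch '[{"tx":0,"ty":-0.006,"tz":0,"ax":0,"ay":0,"az":0,"hand":1},{"tx":0,"ty":-0.014,"tz":0,"ax":0,"ay":0,"az":0,"hand":1},{"tx":0,"ty":-0.018,"tz":-0.005,"ax":0,"ay":0,"az":0,"hand":1},{"tx":0,"ty":-0.018,"tz":-0.03,"ax":0,"ay":0,"az":0,"hand":1},{"tx":0,"ty":-0.018,"tz":-0.06,"ax":0,"ay":0,"az":0,"hand":1},{"tx":0,"ty":-0.025,"tz":-0.09,"ax":0,"ay":0,"az":0,"hand":1},{"tx":0,"ty":-0.045,"tz":-0.12,"ax":0,"ay":0,"az":0,"hand":1},{"tx":0,"ty":-0.07,"tz":-0.14,"ax":0,"ay":0,"az":0,"hand":1},{"tx":0,"ty":-0.1,"tz":-0.155,"ax":0,"ay":0,"az":0,"hand":1},{"tx":0,"ty":-0.12,"tz":-0.17,"ax":0,"ay":0,"az":0,"hand":1},{"tx":0,"ty":-0.13,"tz":-0.17,"ax":0,"ay":0,"az":0,"hand":1},{"tx":0,"ty":-0.13,"tz":-0.17,"ax":0,"ay":0,"az":0,"hand":1},{"tx":0,"ty":-0.13,"tz":-0.17,"ax":0,"ay":0,"az":0,"hand":1}]'
python3 - <<'E'
from h import *
w,m=snap('wrist','w3.png');d,ds=snap('side','s3.png')
for x in(-22,22):
  for y in(-44,0,44):
    X=np.array([475.5,-66,0])+[x*np.cos(-.02)-y*np.sin(-.02),x*np.sin(-.02)+y*np.cos(-.02),20]; print((x,y),X.round(),np.round(proj(m,X)))
cv2.imwrite('pics/v3.png',np.hstack([cv2.resize(cv2.cvtColor(w,4),(464,348)),cv2.resize(cv2.cvtColor(d,4)[205:355,185:330],(336,348))]))
E
```

```text
time_s: 7.02
tool_pos: [474.2, -123.9, 221.3]
tcp_rot: [3.141, 0.001, -0.02]
wrist_force: [0.3, -0.8, -0.9]
gripper_width: 0.1
grasp_force: 0.0
(-22, -44) [ 453. -110.   20.] [243. 188.]
(-22, 0) [454. -66.  20.] [208. 188.]
(-22, 44) [454. -22.  20.] [173. 188.]
(22, -44) [ 497. -110.   20.] [242. 153.]
(22, 0) [497. -66.  20.] [206. 153.]
(22, 44) [498. -22.  20.] [170. 153.]
```

View pics/v3.png

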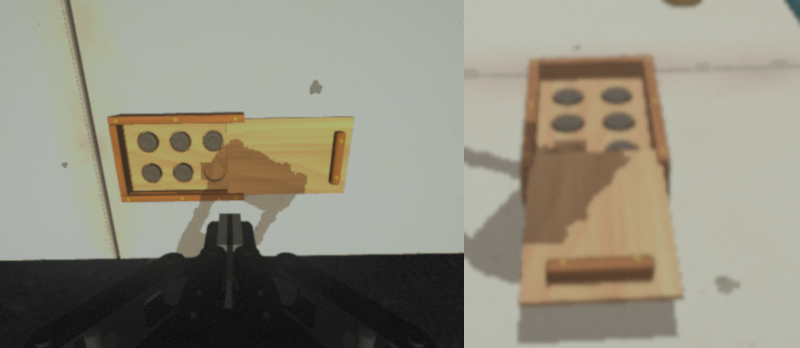

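The empty pocket is the one at case (-22,-44), pixel (214,171) in this composite, showing bare wood. The other five hold dark discs. The lid is fully out, with its end at column 352. The wrist view disagrees with the side-based estimate by ~7 px, so I measure the anvils in all three cameras.

Run:
```python
from h import *
w=cv2.imread('pics/w3.png');d=cv2.imread('pics/s3.png');s,_=snap('scene','c3.png');s=cv2.imread('pics/c3.png')
M={n:cams.camera_model(n) for n in('wrist','side','scene')}
def blobs(n,im,box,zs,amin,amax,thr=95):
    x0,y0,x1,y1=box;c=im[y0:y1,x0:x1].astype(int);k=((c.max(2)<thr)&(c.max(2)-c.min(2)<28)).astype(np.uint8)
    N,l,st,ce=cv2.connectedComponentsWithStats(k)
    for i in range(1,N):
        if amin<st[i,4]<amax:
            u,v=ce[i]+[x0,y0];print(n,st[i].tolist(),round(u,1),round(v,1),[ray(M[n],u,v,z).round(1)[:2].tolist() for z in zs])
blobs('wrist',w,(130,130,262,215),(23,),100,600,100)
blobs('side',d,(200,225,285,275),(23,),15,200,100)
blobs('scene',s,(290,150,370,205),(23,),15,300,100)
blobs('scene',s,(160,230,195,260),(5.5,11),30,300,100)
blobs('side',d,(262,178,290,194),(5.5,11),10,100,110)
```

```text
wrist [0, 9, 9, 33, 113] 133.4 153.1 [[500.1, 20.0]]
wrist [96, 15, 19, 21, 240] 235.1 155.3 [[494.6, -102.6]]
wrist [23, 17, 21, 20, 297] 163.3 156.2 [[495.5, -15.6]]
wrist [58, 16, 22, 20, 261] 199.1 155.7 [[495.2, -59.0]]
wrist [28, 51, 20, 19, 282] 167.7 190.1 [[452.3, -15.5]]
wrist [62, 50, 20, 20, 256] 202.0 189.7 [[451.9, -58.9]]
side [46, 20, 10, 4, 20] 250.4 247.0 [[496.0, -27.3]]
side [24, 22, 12, 2, 18] 229.5 247.6 [[452.7, -27.1]]
side [46, 31, 12, 5, 32] 251.8 258.2 [[496.5, -70.3]]
side [24, 32, 12, 4, 30] 229.1 258.9 [[452.0, -70.1]]
scene [39, 16, 9, 5, 30] 333.1 168.0 [[494.1, -99.5]]
scene [44, 17, 35, 38, 79] 353.2 187.1 [[406.2, -53.5]]
scene [30, 23, 9, 4, 29] 323.9 174.6 [[494.9, -55.9]]
scene [44, 29, 9, 4, 30] 338.2 180.6 [[450.9, -55.3]]
scene [21, 30, 8, 4, 25] 314.9 181.3 [[494.8, -14.6]]
scene [35, 36, 9, 5, 26] 329.3 187.5 [[451.1, -14.0]]
scene [12, 11, 11, 11, 92] 176.8 246.2 [[592.7, 364.9], [587.5, 368.5]]
side [11, 5, 7, 4, 23] 276.1 184.8 [[592.5, 357.9], [590.9, 344.2]]
```

The wrist and scene views agree on the anvils, and the side view is biased by shadow. The vacant pocket is therefore ≈ (451.5,-102.5) and the stray ≈ (592,366). I go above the stray and look.

```bash
python3 -m inch '[{"tx":0.003,"ty":-0.015,"tz":0,"ax":0,"ay":0,"az":0,"hand":1},{"tx":0.009,"ty":-0.04,"tz":0,"ax":0,"ay":0,"az":0,"hand":1},{"tx":0.016,"ty":-0.072,"tz":0,"ax":0,"ay":0,"az":0,"hand":1},{"tx":0.023,"ty":-0.106,"tz":0,"ax":0,"ay":0,"az":0,"hand":1},{"tx":0.031,"ty":-0.14,"tz":0,"ax":0,"ay":0,"az":0,"hand":1},{"tx":0.038,"ty":-0.174,"tz":0,"ax":0,"ay":0,"az":0,"hand":1},{"tx":0.046,"ty":-0.208,"tz":0,"ax":0,"ay":0,"az":0,"hand":1},{"tx":0.053,"ty":-0.242,"tz":0,"ax":0,"ay":0,"az":0,"hand":1},{"tx":0.061,"ty":-0.276,"tz":0,"ax":0,"ay":0,"az":0,"hand":1},{"tx":0.068,"ty":-0.31,"tz":0,"ax":0,"ay":0,"az":0,"hand":1},{"tx":0.076,"ty":-0.344,"tz":0,"ax":0,"ay":0,"az":0,"hand":1},{"tx":0.083,"ty":-0.378,"tz":0,"ax":0,"ay":0,"az":0,"hand":1},{"tx":0.091,"ty":-0.412,"tz":0,"ax":0,"ay":0,"az":0,"hand":1},{"tx":0.098,"ty":-0.444,"tz":0.005,"ax":0,"ay":0,"az":0,"hand":1},{"tx":0.104,"ty":-0.47,"tz":0.02,"ax":0,"ay":0,"az":0,"hand":1},{"tx":0.107,"ty":-0.485,"tz":0.04,"ax":0,"ay":0,"az":0,"hand":1},{"tx":0.108,"ty":-0.492,"tz":0.055,"ax":0,"ay":0,"az":0,"hand":1},{"tx":0.108,"ty":-0.492,"tz":0.06,"ax":0,"ay":0,"az":0,"hand":1},{"tx":0.108,"ty":-0.492,"tz":0.06,"ax":0,"ay":0,"az":0,"hand":1},{"tx":0.108,"ty":-0.492,"tz":0.06,"ax":0,"ay":0,"az":0,"hand":1}]'
python3 - <<'E'
from h import *
_,m=snap('wrist','w4.png');im=cv2.imread('pics/w4.png').astype(int)
k=((im.max(2)<100)&(im.max(2)-im.min(2)<28)).astype(np.uint8)
N,l,st,ce=cv2.connectedComponentsWithStats(k)
for i in range(1,N):
    if 150<st[i,4]<3000: print(st[i].tolist(),ce[i].round(),ray(m,*ce[i],9).round(1))
print(proj(m,[592,366,11]))
E
```

```text
time_s: 8.83
tool_pos: [593.2, 364.2, 162.2]
tcp_rot: [3.141, 0.001, -0.022]
wrist_force: [-0.2, 0.7, 0.5]
gripper_width: -0.1
grasp_force: 0.0
[11, 0, 382, 95, 2194] [213.  37.] [732.  397.8   9. ]
[0, 6, 51, 60, 305] [26. 36.] [736.7 568.6   9. ]
[241, 171, 24, 24, 457] [252. 183.] [592.3 365.5   9. ]
(np.float64(251.97947564734088), np.float64(183.4628431856258))
```

View pics/w4.png

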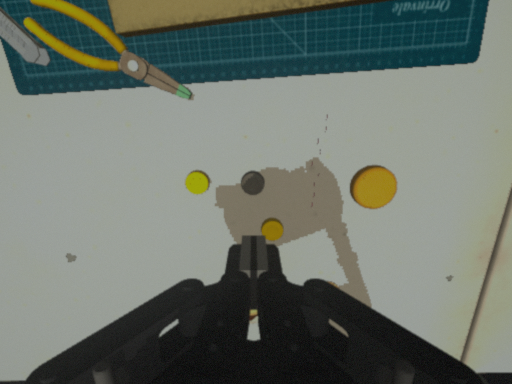

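The dark disc at (252,183) gives (592.3,365.5), directly under the tool, with the yellow look-alikes at (198,182) and (272,230). I lower and hold.

```bash
python3 -m inch '[{"tx":0,"ty":0,"tz":0.02,"ax":0,"ay":0,"az":0,"hand":1},{"tx":0,"ty":0,"tz":0.045,"ax":0,"ay":0,"az":0,"hand":1},{"tx":0,"ty":0,"tz":0.07,"ax":0,"ay":0,"az":0,"hand":1},{"tx":0,"ty":0,"tz":0.09,"ax":0,"ay":0,"az":0,"hand":1},{"tx":0,"ty":0,"tz":0.104,"ax":0,"ay":0,"az":0,"hand":1},{"tx":0,"ty":0,"tz":0.112,"ax":0,"ay":0,"az":0,"hand":1},{"tx":0,"ty":0,"tz":0.115,"ax":0,"ay":0,"az":0,"hand":1},{"tx":0,"ty":0,"tz":0.115,"ax":0,"ay":0,"az":0,"hand":1},{"tx":0,"ty":0,"tz":0.115,"ax":0,"ay":0,"az":0,"hand":1}]'
for i in 1 2; do python3 -m inch '[{"tx":0,"ty":0,"tz":0,"ax":0,"ay":0,"az":0,"hand":1},{"tx":0,"ty":0,"tz":0,"ax":0,"ay":0,"az":0,"hand":1},{"tx":0,"ty":0,"tz":0,"ax":0,"ay":0,"az":0,"hand":1},{"tx":0,"ty":0,"tz":0,"ax":0,"ay":0,"az":0,"hand":1},{"tx":0,"ty":0,"tz":0,"ax":0,"ay":0,"az":0,"hand":1},{"tx":0,"ty":0,"tz":0,"ax":0,"ay":0,"az":0,"hand":1},{"tx":0,"ty":0,"tz":0,"ax":0,"ay":0,"az":0,"hand":1},{"tx":0,"ty":0,"tz":0,"ax":0,"ay":0,"az":0,"hand":1},{"tx":0,"ty":0,"tz":0,"ax":0,"ay":0,"az":0,"hand":1},{"tx":0,"ty":0,"tz":0,"ax":0,"ay":0,"az":0,"hand":1},{"tx":0,"ty":0,"tz":0,"ax":0,"ay":0,"az":0,"hand":1},{"tx":0,"ty":0,"tz":0,"ax":0,"ay":0,"az":0,"hand":1},{"tx":0,"ty":0,"tz":0,"ax":0,"ay":0,"az":0,"hand":1},{"tx":0,"ty":0,"tz":0,"ax":0,"ay":0,"az":0,"hand":1}]'; done
```

```text
time_s: 9.63
tool_pos: [594.0, 366.1, 49.0]
tcp_rot: [-3.141, -0.002, -0.021]
wrist_force: [0.7, 0.1, 0.5]
gripper_width: -0.2
grasp_force: 0.0
time_s: 10.8
tool_pos: [592.8, 365.8, 47.3]
tcp_rot: [3.142, 0.0, -0.021]
wrist_force: [-0.8, -0.5, -1.0]
gripper_width: -0.2
grasp_force: 0.0
time_s: 11.97
tool_pos: [592.8, 365.8, 47.3]
tcp_rot: [-3.142, 0.0, -0.021]
wrist_force: [0.8, -0.3, -0.1]
gripper_width: 0.1
grasp_force: 0.0
```

```bash
python3 -m inch '[{"tx":0,"ty":0,"tz":-0.03,"ax":0,"ay":0,"az":0,"hand":1},{"tx":0,"ty":0,"tz":-0.065,"ax":0,"ay":0,"az":0,"hand":1},{"tx":-0.003,"ty":0.01,"tz":-0.1,"ax":0,"ay":0,"az":0,"hand":1},{"tx":-0.01,"ty":0.035,"tz":-0.125,"ax":0,"ay":0,"az":0,"hand":1},{"tx":-0.019,"ty":0.067,"tz":-0.133,"ax":0,"ay":0,"az":0,"hand":1},{"tx":-0.029,"ty":0.102,"tz":-0.133,"ax":0,"ay":0,"az":0,"hand":1},{"tx":-0.039,"ty":0.138,"tz":-0.133,"ax":0,"ay":0,"az":0,"hand":1},{"tx":-0.049,"ty":0.174,"tz":-0.133,"ax":0,"ay":0,"az":0,"hand":1},{"tx":-0.059,"ty":0.21,"tz":-0.133,"ax":0,"ay":0,"az":0,"hand":1},{"tx":-0.069,"ty":0.246,"tz":-0.133,"ax":0,"ay":0,"az":0,"hand":1},{"tx":-0.079,"ty":0.282,"tz":-0.133,"ax":0,"ay":0,"az":0,"hand":1},{"tx":-0.089,"ty":0.318,"tz":-0.133,"ax":0,"ay":0,"az":0,"hand":1},{"tx":-0.099,"ty":0.354,"tz":-0.133,"ax":0,"ay":0,"az":0,"hand":1},{"tx":-0.109,"ty":0.39,"tz":-0.133,"ax":0,"ay":0,"az":0,"hand":1},{"tx":-0.119,"ty":0.424,"tz":-0.133,"ax":0,"ay":0,"az":0,"hand":1},{"tx":-0.127,"ty":0.452,"tz":-0.133,"ax":0,"ay":0,"az":0,"hand":1},{"tx":-0.131,"ty":0.466,"tz":-0.133,"ax":0,"ay":0,"az":0,"hand":1},{"tx":-0.132,"ty":0.471,"tz":-0.133,"ax":0,"ay":0,"az":0,"hand":1},{"tx":-0.132,"ty":0.471,"tz":-0.133,"ax":0,"ay":0,"az":0,"hand":1},{"tx":-0.132,"ty":0.471,"tz":-0.133,"ax":0,"ay":0,"az":0,"hand":1}]'
python3 - <<'E'
from h import *
_,m=snap('wrist','w5.png');im=cv2.imread('pics/w5.png').astype(int)
k=((im.max(2)<100)&(im.max(2)-im.min(2)<28)).astype(np.uint8)
N,l,st,ce=cv2.connectedComponentsWithStats(k)
for i in range(1,N):
    if 150<st[i,4]<3000: print(st[i].tolist(),ce[i].round(),ray(m,*ce[i],23).round(1))
print(proj(m,[451.5,-102.5,20]))
E
```

```text
time_s: 13.63
tool_pos: [451.3, -101.9, 180.4]
tcp_rot: [-3.141, -0.0, -0.021]
wrist_force: [-0.4, 0.3, 0.5]
gripper_width: -0.5
grasp_force: 0.0
[242, 129, 22, 24, 208] [253. 140.] [ 495.1 -101.6   23. ]
[157, 131, 25, 24, 324] [170. 142.] [495.2 -15.   23. ]
[199, 130, 24, 24, 252] [211. 142.] [495.  -58.3  23. ]
[163, 171, 23, 23, 320] [174. 182.] [452.2 -14.9  23. ]
[202, 171, 23, 22, 319] [214. 182.] [451.1 -58.2  23. ]
(np.float64(254.32341107504024), np.float64(180.0081010592575))
```

View pics/w5.png

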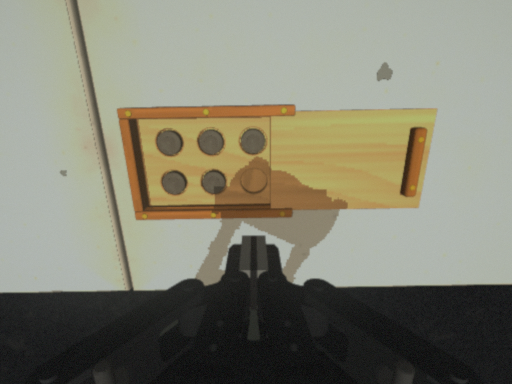

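The empty pocket is at (253,181), directly under the tool, and the lid is fully out. I lower to the fingertips ~24 mm above its mouth and hold.

```bash
python3 -m inch '[{"tx":0,"ty":0,"tz":0.02,"ax":0,"ay":0,"az":0,"hand":1},{"tx":0,"ty":0,"tz":0.045,"ax":0,"ay":0,"az":0,"hand":1},{"tx":0,"ty":0,"tz":0.07,"ax":0,"ay":0,"az":0,"hand":1},{"tx":0,"ty":0,"tz":0.092,"ax":0,"ay":0,"az":0,"hand":1},{"tx":0,"ty":0,"tz":0.108,"ax":0,"ay":0,"az":0,"hand":1},{"tx":0,"ty":0,"tz":0.118,"ax":0,"ay":0,"az":0,"hand":1},{"tx":0,"ty":0,"tz":0.122,"ax":0,"ay":0,"az":0,"hand":1},{"tx":0,"ty":0,"tz":0.122,"ax":0,"ay":0,"az":0,"hand":1},{"tx":0,"ty":0,"tz":0.122,"ax":0,"ay":0,"az":0,"hand":1}]'
for i in 1 2; do python3 -m inch '[{"tx":0,"ty":0,"tz":0,"ax":0,"ay":0,"az":0,"hand":1},{"tx":0,"ty":0,"tz":0,"ax":0,"ay":0,"az":0,"hand":1},{"tx":0,"ty":0,"tz":0,"ax":0,"ay":0,"az":0,"hand":1},{"tx":0,"ty":0,"tz":0,"ax":0,"ay":0,"az":0,"hand":1},{"tx":0,"ty":0,"tz":0,"ax":0,"ay":0,"az":0,"hand":1},{"tx":0,"ty":0,"tz":0,"ax":0,"ay":0,"az":0,"hand":1},{"tx":0,"ty":0,"tz":0,"ax":0,"ay":0,"az":0,"hand":1},{"tx":0,"ty":0,"tz":0,"ax":0,"ay":0,"az":0,"hand":1},{"tx":0,"ty":0,"tz":0,"ax":0,"ay":0,"az":0,"hand":1},{"tx":0,"ty":0,"tz":0,"ax":0,"ay":0,"az":0,"hand":1},{"tx":0,"ty":0,"tz":0,"ax":0,"ay":0,"az":0,"hand":1},{"tx":0,"ty":0,"tz":0,"ax":0,"ay":0,"az":0,"hand":1},{"tx":0,"ty":0,"tz":0,"ax":0,"ay":0,"az":0,"hand":1},{"tx":0,"ty":0,"tz":0,"ax":0,"ay":0,"az":0,"hand":1}]'; done
python3 -m inch '[{"tx":0,"ty":0,"tz":-0.02,"ax":0,"ay":0,"az":0,"hand":1},{"tx":0,"ty":0,"tz":-0.05,"ax":0,"ay":0,"az":0,"hand":1},{"tx":0,"ty":0,"tz":-0.08,"ax":0,"ay":0,"az":0,"hand":1},{"tx":0,"ty":0,"tz":-0.11,"ax":0,"ay":0,"az":0,"hand":1},{"tx":0,"ty":0,"tz":-0.13,"ax":0,"ay":0,"az":0,"hand":1},{"tx":0,"ty":0,"tz":-0.13,"ax":0,"ay":0,"az":0,"hand":1},{"tx":0,"ty":0,"tz":-0.13,"ax":0,"ay":0,"az":0,"hand":1}]'
python3 -c "
from h import *
print(job.close_job())"
```

```text
time_s: 14.43
tool_pos: [451.9, -102.3, 59.1]
tcp_rot: [3.141, -0.001, -0.02]
wrist_force: [0.5, -0.0, 0.7]
gripper_width: -0.0
grasp_force: 0.0
time_s: 15.6
tool_pos: [451.1, -102.4, 58.3]
tcp_rot: [-3.142, 0.0, -0.021]
wrist_force: [0.7, -0.5, -0.4]
gripper_width: 0.2
grasp_force: 0.0
time_s: 16.77
tool_pos: [451.1, -102.4, 58.3]
tcp_rot: [3.142, 0.0, -0.021]
wrist_force: [0.4, -0.2, 0.5]
gripper_width: -0.1
grasp_force: 0.0
time_s: 17.35
tool_pos: [451.8, -102.8, 189.4]
tcp_rot: [3.14, -0.003, -0.021]
wrist_force: [-1.2, 0.7, -0.8]
gripper_width: 0.0
grasp_force: 0.0
the job is handed in; nothing more can be done
None
```

I pushed the lid to its stop, pointed for over two seconds each at the stray anvil and then at the empty pocket, and handed the job in at about 17 s; no verdict came back.

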